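Zero a flour mill and open it five clicks

ROBOT

A 6-joint arm with a two-finger parallel gripper is mounted at the origin on the work surface. World frame = base frame: x ahead of the robot, y to its left, z up, the work surface at z = 0. Lengths are in m, angles in rad, forces in N, time in s.
With the tool pointing down it reaches from about 0.375 to 0.925 m from the base axis. Payload 5.7 kg.
Tool frame: the origin (TCP) lies midway between the tips of the shut fingers; the grasp point (between the pads) lies robot.pinch_z behind it (robot.pinch_z is the distance from the TCP to the grasp point, in m); z points along the fingers, y is the direction in which the jaws open and shut (so a half turn about z gives the same grasp; the last joint's range is limited). The gripper opens to 88 mm and grips with 3 to 60 N. Pads are 20 mm wide; open, the fingers measure 115 mm over their backs; the gripper's body (75 mm by 178 mm) begins 61 mm behind the grasp point.
Start: joints at [1.174, 0.359, 1.51, -0, 1.272, -0.115], TCP at [0.167, 0.576, 0.186] pointing down, gripper open.
Joint ranges: [-2.97, 2.97], [-1.01, 2.36], [0.21, 2.38], [-0.96, 4.11], [0.2, 2.71], [-2.98, 2.98]. Speed limits (rad/s): [2.39, 2.39, 3.14, 3.14, 3.14, 3.14].

INTERFACE

Orientations are given as a unit quaternion [x, y, z, w].
In Python, from cell import observe, vision, job, robot gives the robot as it stands.
- The arm moves only by the tool step_arm, never from a script. Its argument "moves" is a list that holds one entry, the list of rows, each a list of 7 numbers: the turn, a rotation vector about the tool's x, y, z in rad, then the shift along the tool's x, y, z in mm, then the finger opening in mm, from 0 to 87.8. In form: [[[rx, ry, rz, tx, ty, tz, fingers], ...]]. A call has 1 to 20 rows; each row is the pose to reach, as a shift and turn from the pose commanded when the call began, along the tool's axes at that moment; what a row does not reach only later rows make up. A row lasts 1/10 s, in which the tool goes at most 50 mm and 8.59 degrees, less where a joint would pass 70% of its speed; a pose out of reach is approached as far as the arm can. A call with a gripper value outside its range is refused whole. The fingers move at their own pace and stop on an object; "newtons" is the grip in N (left out, the last holds). Time passes only in rows, so rows that repeat a pose let the fingers close. It gives the time, the measured TCP pose, the force and the opening at its end, in the units of the state.
- observe(): the state, without advancing time (a new reading comes with each control period).
- vision.capture(name): name is "scene" or "top"; returns a dict with "frame" (400x640x3 uint8, red, green, blue), "z_map" (400x640 float32, m along the optical axis (not along the pixel's ray), 0 where there is no reading), "fx", "fy", "cx", "cy" (pixels), "k1" (the pictures are not rectified: a ray, as slopes to the right and down, at radius r is drawn at 1 + k1 r^2 times it, then the intrinsics apply), "R" (3x3) and "t" (3): a world point X has camera coordinates R X + t. Camera axes: x right, y down, z forward; pixel columns grow to the right and rows downward; lengths in m; the calibration is good to about 2 mm. A picture is of the moment at which its call begins.
- job.hand_in(): hands the job in, once; it reports no verdict.
The state is a dict: "t": time; "q": joint angles; "qd": joint speeds; "joint_torque": joint torques, N m; "tcp_pos": TCP position; "eef_rot": TCP orientation; "force": force on the tool from outside, world axes, zero at the start; "torque": the same for the moment, N m; "opening": finger opening in m.
Only numpy, scipy, OpenCV 4.12 (cv2) and the standard library are available. Lean on these libraries where they do the work, as an engineer would, in place of code of your own. Each camera call takes 0.05 s, during which the arm holds its last target.

TASK

Set the flour mill for a batch of pasta flour: gently turn the ribbed dial on its top clockwise (seen from above) until you feel the stones meet, without wringing it down, then open it anticlockwise by exactly five clicks. Then take the hopper out of the jar and set it gently back on the dial, spigot in the throat, level and fully down, and let go. Leave the other things on the table where they are.

Things in the scene. Friction and masses are not known exactly. Their poses are not given: they have to be found in the camera images.
- dial_top (a point): Setting dial on top of the flour mill: a plain black ribbed ring without marks, 56 mm across, 28 mm tall, with a round throat 36 mm wide and 12 mm deep. This point is the centre of its level top face, 206 mm above the table; it does not turn with the dial. Clockwise from above closes the stones, anticlockwise opens them. The dial sits on a neck 13 mm tall over the mill's flat deck, 165 mm up.
- dial_mid (a point): The dial's axis at half its height (vertical; this point does not turn). 20 clicks to the turn, 18 degrees each; a click takes about 0.2 N m, and past its crest the dial pulls on into the next notch by itself. The stones meet 0.3 of a click past a crest, 3 to 6 clicks below the start; no mark shows where. From there the resistance climbs steeply, to about 1 N m in half a click.
- mill: The flour mill, 6 kg, firm on its feet: a wooden milling head 150 x 150 mm with a steel deck at 165 mm and, behind it (its own +x), a motor housing 115 x 170 mm and 187 mm tall, from 72 to 188 mm behind the dial's axis. Origin on the table under the dial's axis; a steel spout sticks out 40 mm at its front (-x) over the bowl.
- upper_stone: The upper millstone, hidden in the head; origin at the centre of its underside. It rises 0.3 mm for each click of opening, too little for these measured poses to show.
- lower_stone: The fixed lower millstone, hidden in the head; origin at the centre of its upper face. When the stones meet, the two origins coincide; forcing the dial further squeezes them, so turn no harder than about 0.7 N m.
- hopper: The grey funnel-shaped hopper, 0.18 to 0.29 kg, 128 mm across its open mouth, 70 mm tall, standing upright in the mouth of the open jar. Origin at the centre of its flat underside (88 mm across); below it projects a spigot 30 mm wide and 10 mm long that goes into the dial's throat, and the underside then rests on the dial's top.
- bar (a point): Middle of the guard bar that crosses the hopper's mouth, 63 mm above its underside: 124 mm long along this frame's x, 10 mm wide (grip it across, along y), 14 mm tall, its top level with the rim; beneath it and 40 mm to either side the funnel is empty down to 25 mm above the underside.
- jar: Open glass jar, fixed, 84 mm across, 105 mm tall, mouth 63 mm wide; the hopper stands on its rim at the start. It is at the mill's left or right. Origin: centre of its foot.
- bowl: White bowl on the table under the spout, 124 mm across, 52 mm tall; origin: centre of its foot. Leave where it is.
- canister: Closed steel canister, 84 mm across, 130 mm tall, on the other side of the mill than the jar; origin: centre of its foot. Leave where it is.
- scoop: Metal flour scoop, 85 x 55 x 30 mm with a 90 mm wooden handle towards its -x, lying near the robot; origin under its pan. Leave where it is.
- cutter: Brass pasta wheel with a white handle, 145 mm long, 34 mm tall, lying near the robot. Origin: under its middle. Leave where it is.
Mind the look-alikes: they are no part of the job. Leave any orange look-alike of the hopper alone.

How it is judged:
On the way, in this order (a step that is already met when the one before it is completed fails the run):
1. the dial is turned down until the stones meet (z of upper_stone in the frame of lower_stone below 0 m), for 0.1 s.
2. the stones are opened five clicks from meeting, the hopper not yet on (z of upper_stone in the frame of lower_stone between 0.00129 and 0.00159 m and horizontal distance between hopper and dial_top above 0.08 m), for 0.3 s.
At the end, for the whole second after the job is handed in: The stones stand open at the fifth click from meeting (gap 1.29 to 1.59 mm, half a click either way); the hopper rests on the dial, spigot in the throat: centred within 6 mm, fully down within 3 mm, level within 0.06 rad, still and released (z of upper_stone in the frame of lower_stone between 0.00129 and 0.00159 m and z of hopper in the frame of dial_top between -0.003 and 0.003 m and horizontal distance between hopper and dial_top below 0.006 m and angle between hopper's own z axis and vertical below 0.06 rad and linear speed of hopper below 0.02 m/s); the robot touches nothing.
It fails at once if the stones are wrung together (dial forced more than half a click past their meeting, gap below -0.165 mm) (z of upper_stone in the frame of lower_stone below -0.000165 m).
It fails at once if the hopper is forced or dropped onto the mill (over 40 N) (contact force between hopper and mill above 40 N).
It fails at once if the bowl, canister, scoop or cutter is moved more than 30 mm (distance of any of bowl, canister, scoop, cutter from where it was at the start of the episode above 0.03 m).
It also fails if it takes over 72 s, if anything falls off the work surface, if the arm or the gripper's body presses on something with over 40 N, if the wrist force passes 120 N, or if a joint passes its speed limit or range.

## Working session

There is one attempt and no reset: what is moved stays moved. The work goes in short steps, Python scripts to look and compute and a tool call to move; the robot and the scene stay as the last step left them, time stands still between calls to the robot, and variables do not carry over. Pictures are saved under pics/ and viewed, and the job is handed in when it is done.

Besides the shell and the picture viewer there is one more tool, called after "Request:" by a JSON object that holds its "api" and its "payload". step_arm: Moves the arm, as the interface text tells. Its arguments: {"type":"object","properties":{"moves":{"type":"array"},"newtons":{"type":"number"}},"required":["moves"]}

```bash
ls; mkdir -p pics
python3 - <<'E'
from cell import observe, vision, job, robot
import cv2,numpy as np
print(robot.pinch_z); print(observe())
for n in("scene","top"):
    c=vision.capture(n); np.savez(f"{n}0.npz",**c)
    cv2.imwrite(f"pics/{n}0.png",c["frame"][:,:,::-1])
    print(n,c["fx"],c["cx"],c["cy"],c["k1"],c["R"],c["t"])
E
```

```text
pics
0.0187
{'t': 0.0, 'q': array([ 1.17393674e+00,  3.59490289e-01,  1.51140915e+00,  8.29928202e-07,
        1.27253664e+00, -1.15097680e-01]), 'qd': array([ 0.00040301, -0.0007603 ,  0.00189792,  0.00046154,  0.00063584,
        0.00156977]), 'joint_torque': array([ 1.10460704e-03, -5.15380704e+01, -2.70728749e+01,  6.78261719e-02,
        3.52396653e-02, -1.50721448e-04]), 'tcp_pos': array([0.16653882, 0.57563232, 0.18522731]), 'eef_rot': array([ 1.40415455e-01,  9.90092243e-01, -8.91579545e-04, -2.33754236e-04]), 'force': array([-0.41063792,  1.10569107, -0.00347199]), 'torque': array([0.00707639, 0.03697933, 0.03976729]), 'opening': 0.08800384896269503}
scene 462.13774949976823 315.43573623772625 207.57381396781716 -0.11958513143973956 [[ 0.71524225  0.69880253 -0.01017597]
 [ 0.45861372 -0.48029029 -0.74765948]
 [-0.52735375  0.53009081 -0.66400433]] [-0.31483    -0.07439199  1.40000432]
top 468.7550735267476 326.137761406529 192.48969892913078 -0.008980821034525596 [[ 0.02055702 -0.99973029 -0.01080552]
 [-0.99780789 -0.0198351  -0.06313462]
 [ 0.06290326  0.01207969 -0.99794652]] [0.00188035 0.44191659 1.06716278]
```

View pics/scene0.png

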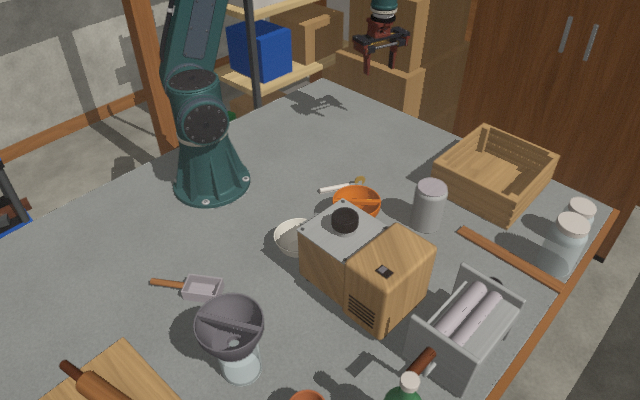

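View pics/top0.png

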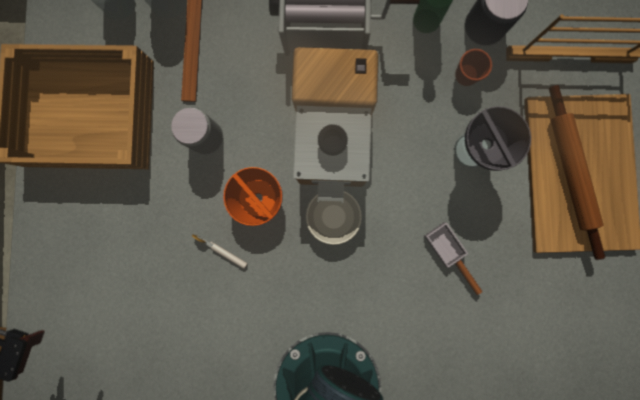

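The top view shows the dial near (332,139), the grey hopper on its jar at about (497,139), and the canister at (191,127). The orange look-alike is at (253,196). Next I'll measure positions from depth.

```bash
cat > h.py <<'E'
import numpy as np,cv2
def world(c):
    z=c["z_map"].astype(float);H,W=z.shape
    u,v=np.meshgrid(np.arange(W),np.arange(H))
    K=np.array([[float(c["fx"]),0,float(c["cx"])],[0,float(c["fy"]),float(c["cy"])],[0,0,1]])
    p=cv2.undistortPoints(np.stack([u,v],-1).reshape(-1,1,2).astype(float),K,np.array([float(c["k1"]),0,0,0,0]) if False else np.array([float(c["k1"]),0,0,0,0.]))
    p=p.reshape(H,W,2)
    X=np.dstack([p[...,0]*z,p[...,1]*z,z])
    Wd=(X-c["t"])@c["R"]
    Wd[z<=0]=np.nan
    return Wd
def proj(c,P):
    K=np.array([[float(c["fx"]),0,float(c["cx"])],[0,float(c["fy"]),float(c["cy"])],[0,0,1]])
    return cv2.projectPoints(np.atleast_2d(P).astype(float),cv2.Rodrigues(c["R"])[0],c["t"],K,np.array([float(c["k1"]),0,0,0,0.]))[0].reshape(-1,2)
def circ(P):
    A=np.c_[2*P[:,:2],np.ones(len(P))];s=np.linalg.lstsq(A,(P[:,:2]**2).sum(1),rcond=None)[0]
    return s[:2],np.sqrt(s[2]+s[:2]@s[:2])
E
python3 - <<'E'
from h import *
for n in("top","scene"):
    c=dict(np.load(f"{n}0.npz"));W=world(c);z=W[...,2]
    print(n,"table z",np.nanmedian(z))
    # deck
    near=lambda x0,y0,r:(np.hypot(W[...,0]-x0,W[...,1]-y0)<r)
    p=(139,332) if n=="top" else (220,345)
    print("dial px",W[p[0],p[1]], W[p[0],p[1]+14])
    d0=W[p[0],p[1]]
    m=near(d0[0],d0[1],0.06)&(abs(z-.206)<.006)
    P=W[m];print("dial top",m.sum(),P.mean(0),np.median(P,0),P.min(0),P.max(0))
    hull=cv2.convexHull(P[:,:2].astype(np.float32)).reshape(-1,2);print("circ",circ(hull),cv2.minEnclosingCircle(P[:,:2].astype(np.float32)))
    m=near(d0[0],d0[1],0.13)&(abs(z-.165)<.005);P=W[m]
    print("deck",np.median(P[:,2]),cv2.minAreaRect(P[:,:2].astype(np.float32)))
    m=near(d0[0],d0[1],0.3)&(abs(z-.187)<.005)&(W[...,0]>d0[0]+.04);P=W[m]
    print("housing",np.median(P[:,2]),cv2.minAreaRect(P[:,:2].astype(np.float32)))
    m=(z>.165)&(z<.19)&(W[...,1]<d0[1]-.15)&(W[...,0]<.65)&(W[...,0]>.3)&(W[...,1]>-.6);P=W[m]
    hull=cv2.convexHull(P[:,:2].astype(np.float32)).reshape(-1,2)
    print("rim",m.sum(),P.min(0),P.max(0),circ(hull))
    img=c["frame"][:,:,::-1]
    a,b=((100,440) if n=="top" else (280,175))
    cv2.imwrite(f"pics/{n}_hop.png",cv2.resize(img[a:a+100,b:b+120],None,fx=6,fy=6,interpolation=3))
    a,b=((95,280) if n=="top" else (180,290))
    cv2.imwrite(f"pics/{n}_dial.png",cv2.resize(img[a:a+100,b:b+120],None,fx=6,fy=6,interpolation=3))
E
```

```text
top table z 0.00045161542316878375
dial px [ 0.53496528 -0.0005711   0.19072805] [ 0.53331588 -0.02741133  0.20276506]
dial top 420 [ 0.53284537 -0.00166253  0.20469467] [ 0.53280798 -0.00199694  0.20472297] [ 0.50551519 -0.0295165   0.20006526] [0.56221074 0.02636875 0.21004191]
circ (array([ 0.53368344, -0.00160342]), np.float64(0.028383959639603128)) ((0.5337765216827393, -0.0017917777877300978), 0.02891649305820465)
deck 0.16429722484953918 ((0.5339195132255554, -0.002312898635864258), (0.16493284702301025, 0.1518772691488266), 89.28550720214844)
housing 0.18608350770285642 ((0.6625267267227173, -0.0038261786103248596), (0.1663440316915512, 0.11208989471197128), 89.15629577636719)
rim 905 [ 0.48359316 -0.39216619  0.1650164 ] [ 0.61132144 -0.26538814  0.17980731] (array([ 0.54727244, -0.32869504]), np.float64(0.06379248256564288))
scene table z 0.000770666218602359
dial px [ 0.53423139 -0.00298478  0.19458051] [0.53667057 0.04273916 0.16515366]
dial top 305 [ 0.53434474 -0.00384808  0.20498599] [ 0.53537201 -0.00393492  0.20540023] [ 0.50497944 -0.03184739  0.20009483] [0.56127552 0.02568823 0.20907685]
circ (array([ 0.5330146, -0.0020765]), np.float64(0.028458120379180166)) ((0.5329011082649231, -0.0022120086941868067), 0.02976967580616474)
deck 0.16521972793426135 ((0.544824481010437, -0.005838647484779358), (0.16235990822315216, 0.17967753112316132), 88.10601806640625)
housing 0.18645264839153286 ((0.6622524857521057, -0.00502883642911911), (0.16700395941734314, 0.11161764711141586), 88.67764282226562)
rim 1154 [ 0.48182671 -0.39378957  0.16509098] [ 0.60990599 -0.26703913  0.17877822] (array([ 0.54548564, -0.32991001]), np.float64(0.06376160375175627))
```

View pics/top_hop.png

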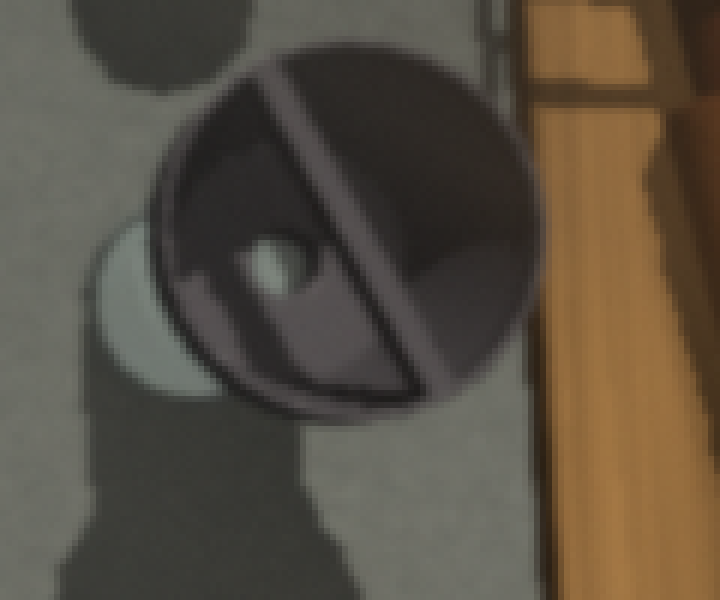

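View pics/top_dial.png

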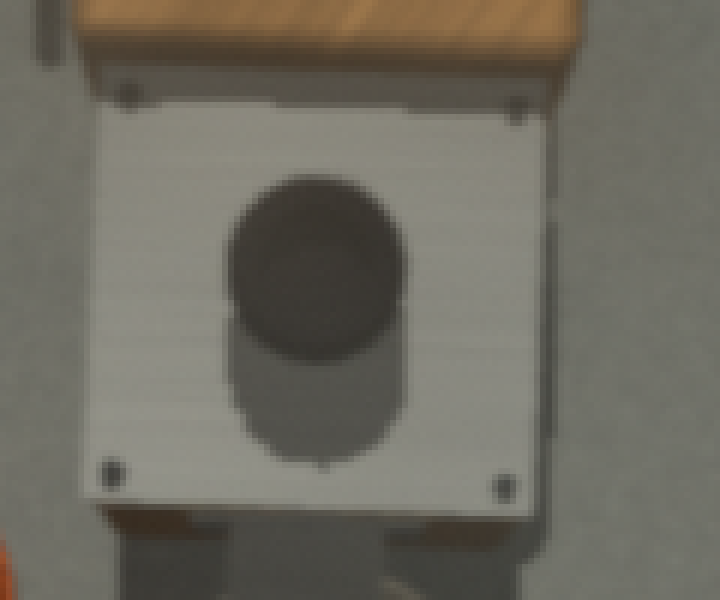

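Run:
```python
from h import *
h=np.array([.5465,-.3293])
for n in("top","scene"):
    c=dict(np.load(f"{n}0.npz"));W=world(c);z=W[...,2]
    m=(np.hypot(W[...,0]-h[0],W[...,1]-h[1])<.052)&(z>.166)&(z<.185);P=W[m]
    print(n,m.sum(),P.mean(0),np.median(P[:,2]),cv2.minAreaRect(P[:,:2].astype(np.float32)))
    u=np.linalg.svd(P[:,:2]-P[:,:2].mean(0))[2][0];print(u,np.degrees(np.arctan2(u[1],u[0])))
    m=(np.hypot(W[...,0]-h[0],W[...,1]-h[1])<.07)&(z>.166)&(z<.185);P=W[m]
    A=np.c_[P[:,:2],np.ones(len(P))];print("rim plane",np.linalg.lstsq(A,P[:,2],rcond=None)[0])
```

```text
top 336 [ 0.54582809 -0.32774655  0.17316454] 0.17372402075680538 ((0.5460994839668274, -0.3284909129142761), (0.10320118069648743, 0.011938202194869518), 29.077190399169922)
[-0.87578722 -0.48269737] -151.1382797859327
rim plane [-0.00478463  0.0062892   0.1774684 ]
scene 391 [ 0.54847539 -0.33007677  0.17319916] 0.1739882772248068 ((0.5469342470169067, -0.32964277267456055), (0.10271232575178146, 0.012554056942462921), 29.15916633605957)
[0.87488262 0.48433501] 28.96891321534475
rim plane [-0.00084471  0.00408055  0.17450329]
```

```bash
cat >> h.py <<'E'
def go(target,yaw=None):
    """tool-frame move from the measured pose; yaw=desired tool-y angle deg"""
    from cell import observe
    from scipy.spatial.transform import Rotation as R
    s=observe();r=R.from_quat(s["eef_rot"]);M=r.as_matrix()
    ya=np.degrees(np.arctan2(M[1,1],M[0,1]))
    print("t",s["t"],"tcp",s["tcp_pos"],"yaw",ya,"tilt mrad",M[:2,2]*1e3,"q6",s["q"][5],"F",s["force"].round(2),"T",s["torque"].round(3),"op",s["opening"])
    if yaw is None: yaw=ya
    y=np.radians(yaw);T=np.array([[np.sin(y),np.cos(y),0],[-np.cos(y),np.sin(y),0],[0,0,-1]]); T[:,0]=np.cross(T[:,1],T[:,2])
    if target is not None: print("rotvec",(r.inv()*R.from_matrix(T)).as_rotvec().round(4),"shift mm",(M.T@(np.array(target)-s["tcp_pos"])*1e3).round(1))
E
python3 -c "
from h import *
go([.533,-.002,.26])"
```

```text
t 0.1 tcp [0.16658947 0.57569995 0.18530186] yaw 73.85492269879765 tilt mrad [-0.63261178 -1.52794248] q6 -0.11510141552584607 F [ 0.79 -0.32 -1.02] T [ 0.001 -0.009 -0.015] op 0.0881475841044497
rotvec [-0.0016 -0.0002 -0.    ] shift mm [-512.6 -453.2  -74. ]
```

Request:
{"api": "step_arm", "payload": {"moves": [[[0, 0, 0, 0, 0, -25, 87], [0, 0, 0, -10, -10, -60, 87], [0, 0, 0, -35, -31, -74, 87], [0, 0, 0, -70, -62, -74, 87], [0, 0, 0, -105, -93, -74, 87], [0, 0, 0, -140, -124, -74, 87], [0, 0, 0, -175, -155, -74, 87], [0, 0, 0, -210, -186, -74, 87], [0, 0, 0, -245, -217, -74, 87], [0, 0, 0, -280, -248, -74, 87], [0, 0, 0, -315, -279, -74, 87], [0, 0, 0, -350, -310, -74, 87], [0, 0, 0, -385, -341, -74, 87], [0, 0, 0, -420, -372, -74, 87], [0, 0, 0, -455, -403, -74, 87], [0, 0, 0, -485, -429, -74, 87], [0, 0, 0, -505, -446, -74, 87], [0, 0, 0, -512.6, -453.2, -74, 87], [0, 0, 0, -512.6, -453.2, -74, 87], [0, 0, 0, -512.6, -453.2, -74, 87]]], "newtons": 15}}

```text
t: 2.1
tcp_pos: [0.5322, -0.0005, 0.2598]
eef_rot: [0.14, 0.99, 0.0, -0.001]
force: [0.5, 0.2, -1.0]
opening: 0.0871
```

```bash
python3 -c "
from h import *
go([.533,-.002,.178])
from cell import vision
c=vision.capture('scene');cv2.imwrite('pics/s1.png',cv2.resize(c['frame'][120:300,220:480,::-1],None,fx=3,fy=3,interpolation=3))"
```

```text
t 2.1 tcp [ 0.53223049 -0.00054282  0.25976444] yaw 73.86679797029717 tilt mrad [-1.29732362  0.71062153] q6 -1.4205783124160842 F [ 0.54  0.25 -1.  ] T [-0.03   0.024 -0.042] op 0.08712955275950436
rotvec [ 0.0003 -0.0014  0.    ] shift mm [-1.3 -1.2 81.8]
```

View pics/s1.png

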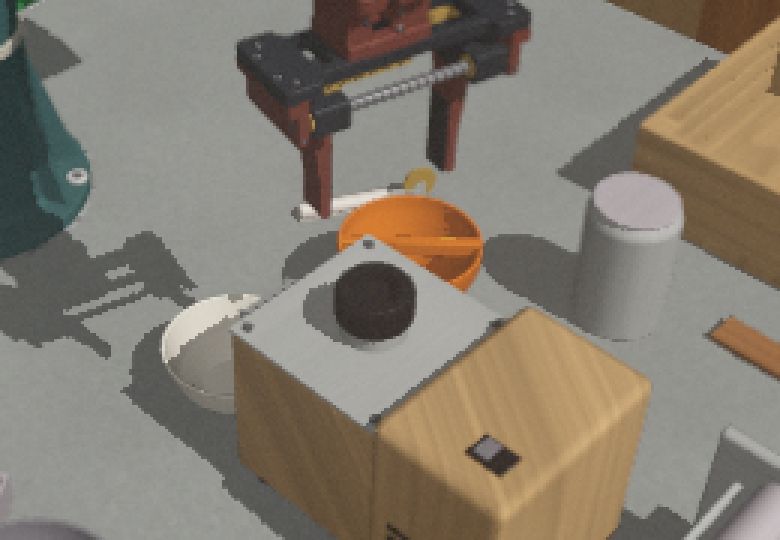

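```bash
python3 -c "
from h import *
c=dict(np.load('scene0.npz'))
print((proj(c,[[.5322,-.0005,.26],[.533,-.002,.206],[.5322+.277*.05,.048,.26],[.5322-.277*.05,-.048,.26]])-[220,120])*3)
from cell import vision
c=vision.capture('top');cv2.imwrite('pics/t1.png',cv2.resize(c['frame'][60:240,200:460,::-1],None,fx=3,fy=3,interpolation=3))
print((proj(c,[[.5322,-.0005,.26],[.533,-.002,.206],[.5322+.277*.05,.048,.26],[.5322-.277*.05,-.048,.26]])-[200,60])*3)
c=vision.capture('scene');W=world(c);
for p in [(318,215),(312,190),(440,168),(440,150)]:
  u=int(p[0]/3+220);v=int(p[1]/3+120);print(u,v,W[v,u])
"
```

```text
[[378.28446889 226.89913637]
 [375.14786227 286.72081774]
 [439.261745   203.31634379]
 [315.75997592 250.76702701]]
[[395.98345352 221.08272318]
 [398.22353947 235.85316308]
 [315.5230676  196.73372521]
 [475.05090433 245.49764131]]
326 191 [0.28185194 0.20652984 0.00582007]
324 183 [ 0.51641454 -0.04977432  0.3128189 ]
366 176 [ 0.31601288  0.34969274 -0.00037231]
366 170 [0.54598992 0.04193302 0.30968676]
```

View pics/t1.png

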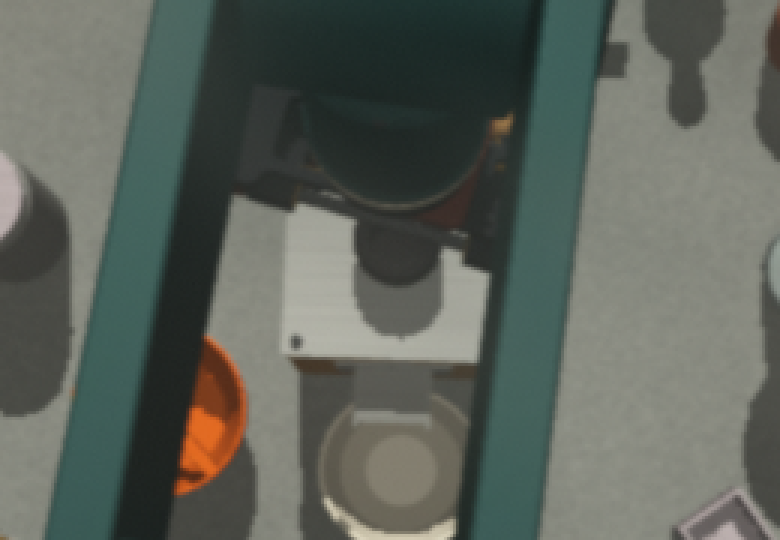

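```bash
python3 -c "
from h import *
from cell import vision,observe
c=vision.capture('scene');W=world(c);print(observe()['tcp_pos'])
cv2.imwrite('pics/s2.png',cv2.resize(c['frame'][110:220,290:410,::-1],None,fx=5,fy=5,interpolation=3))
m=(np.hypot(W[...,0]-.532,W[...,1])<.08)&(W[...,2]>.225)
v,u=np.nonzero(m)
for a,b in((0,345),(345,640)):
  P=W[m&(np.arange(640)[None]>=a)&(np.arange(640)[None]<b)];i=np.argsort(P[:,2])[:200:20];print(P[i].round(4),len(P))
"
```

```text
[ 5.32537011e-01 -3.45151636e-04  2.60221026e-01]
[[ 0.527  -0.0467  0.297 ]
 [ 0.5245 -0.0526  0.3041]
 [ 0.527  -0.0553  0.3095]
 [ 0.5117 -0.0477  0.314 ]
 [ 0.5279 -0.0452  0.3189]
 [ 0.5279 -0.0508  0.3246]
 [ 0.5184 -0.0519  0.3297]
 [ 0.524  -0.0523  0.3354]
 [ 0.5087 -0.05    0.3403]
 [ 0.5283 -0.046   0.346 ]] 3639
[[0.536  0.0455 0.2974]
 [0.5536 0.0429 0.303 ]
 [0.5549 0.0439 0.3083]
 [0.5487 0.0414 0.3139]
 [0.5567 0.0437 0.3192]
 [0.5374 0.0447 0.3237]
 [0.5362 0.0426 0.3292]
 [0.5438 0.0424 0.3331]
 [0.5392 0.0444 0.3371]
 [0.5527 0.0431 0.342 ]] 5333
```

View pics/s2.png

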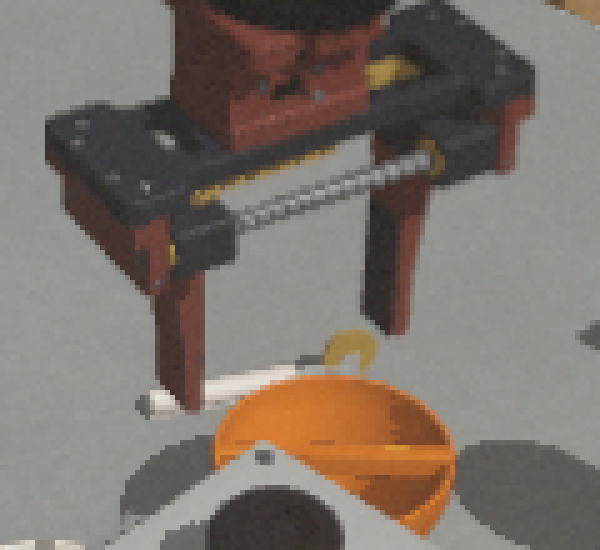

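```bash
python3 -c "
from h import *
c=dict(np.load('scene0.npz'));W=world(c)
m=(np.hypot(W[...,0]-.1665,W[...,1]-.5757)<.08)&(W[...,2]>.12)
v,u=np.nonzero(m);print(len(v))
P=W[m];i=np.argsort(P[:,2])[:100:8];print(P[i].round(4));print(u.min(),u.max(),v.min(),v.max(),proj(c,[.1665,.5757,.186]))
cv2.imwrite('pics/s3.png',cv2.resize(c['frame'][0:100,320:440,::-1],None,fx=5,fy=5,interpolation=3))
"
```

```text
1789
[[0.1765 0.6224 0.22  ]
 [0.178  0.6197 0.2249]
 [0.1423 0.5246 0.2274]
 [0.1795 0.6169 0.2297]
 [0.159  0.5289 0.2314]
 [0.1869 0.6227 0.2337]
 [0.1809 0.6195 0.2363]
 [0.1625 0.5241 0.2375]
 [0.1883 0.6252 0.2403]
 [0.1479 0.5266 0.2422]
 [0.1647 0.5257 0.2445]
 [0.1391 0.527  0.246 ]
 [0.1868 0.6206 0.2482]]
357 406 0 75 [[378.02787919  81.08390806]]
```

View pics/s3.png

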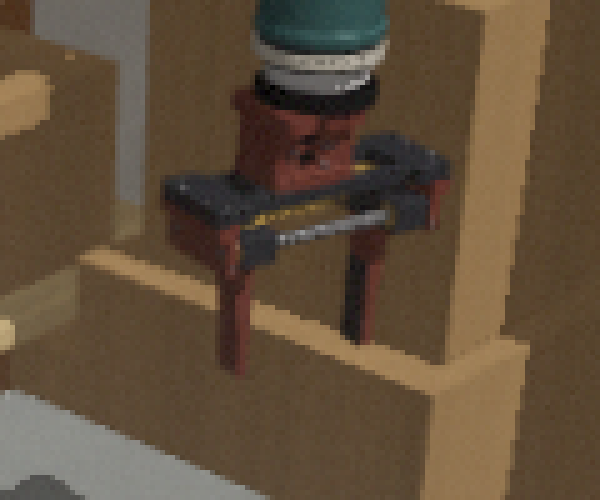

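Request:
{"api": "step_arm", "payload": {"moves": [[[0, 0, 0, -1.3, -1.2, 0, 5], [0, 0, 0, -1.3, -1.2, 0, 5], [0, 0, 0, -1.3, -1.2, 0, 5], [0, 0, 0, -1.3, -1.2, 0, 5], [0, 0, 0, -1.3, -1.2, 0, 5], [0, 0, 0, -1.3, -1.2, 0, 5], [0, 0, 0, -1.3, -1.2, 0, 5], [0, 0, 0, -1.3, -1.2, 0, 5]]]}}

```text
t: 3.1
tcp_pos: [0.5341, -0.0031, 0.26]
eef_rot: [0.14, 0.99, -0.0, -0.0]
force: [0.5, -0.2, 0.0]
opening: 0.0264
```

```bash
python3 -c "
from h import *
from cell import vision,observe
go([.533,-.002,.178])
c=vision.capture('scene');W=world(c)
cv2.imwrite('pics/s4.png',cv2.resize(c['frame'][110:220,290:410,::-1],None,fx=5,fy=5,interpolation=3))
print((proj(c,[.5335,-.001,.26])-[290,110])*5)
m=(np.hypot(W[...,0]-.532,W[...,1])<.08)&(W[...,2]>.225)
P=W[m];i=np.argsort(P[:,2])[:200:20];print(P[i].round(4),len(P))
"
```

```text
t 3.1 tcp [ 0.53412043 -0.00313315  0.26004517] yaw 73.84908510300208 tilt mrad [-0.09444097 -0.11648467] q6 -1.4240068164713293 F [ 0.5  -0.2   0.04] T [-0.035  0.001 -0.009] op 0.026395731175061738
rotvec [-0.0001 -0.0001 -0.    ] shift mm [ 1.4  0.8 82. ]
[[282.04498134 430.14822967]]
[[ 0.5393  0.0105  0.2958]
 [ 0.5393 -0.0197  0.3005]
 [ 0.5473  0.0099  0.303 ]
 [ 0.5313  0.013   0.3053]
 [ 0.5392 -0.02    0.3082]
 [ 0.547   0.0098  0.3104]
 [ 0.5262 -0.0231  0.3128]
 [ 0.5199 -0.0221  0.3163]
 [ 0.5392 -0.0204  0.3183]
 [ 0.5467  0.0094  0.3204]] 9213
```

View pics/s4.png

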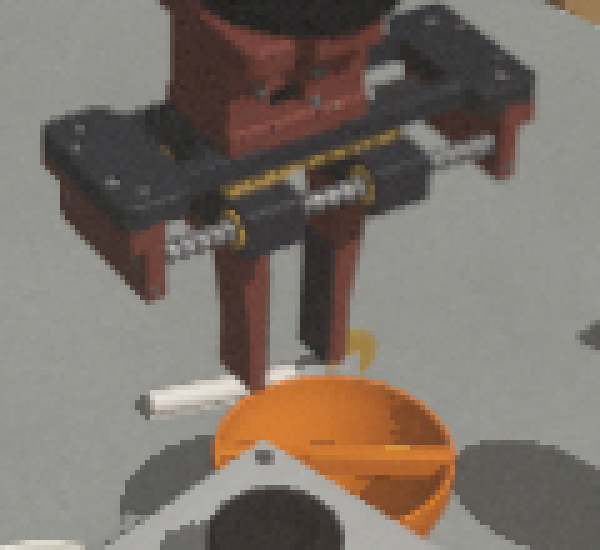

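```bash
python3 -c "
from cell import robot
for a in dir(robot):
  if not a.startswith('__'): print(a,getattr(robot,a))
"
```

```text
MotionError <class 'cell.MotionError'>
pinch_z 0.0187
```

Request:
{"api": "step_arm", "payload": {"moves": [[[0, 0, 0, 1, 0.5, 0, 87], [0, 0, 0, 1, 0.5, 0, 87], [0, 0, 0, 1, 0.5, 0, 87], [0, 0, 0, 1, 0.5, 5, 87], [0, 0, 0, 1, 0.5, 15, 87], [0, 0, 0, 1, 0.5, 30, 87], [0, 0, 0, 1, 0.5, 45, 87], [0, 0, 0, 1, 0.5, 60, 87], [0, 0, 0, 1, 0.5, 70, 87], [0, 0, 0, 1, 0.5, 75, 87], [0, 0, 0, 1, 0.5, 75, 50], [0, 0, 0, 1, 0.5, 75, 50], [0, 0, 0, 1, 0.5, 75, 50], [0, 0, 0, 1, 0.5, 75, 50], [0, 0, 0, 1, 0.5, 75, 50], [0, 0, 0, 1, 0.5, 75, 50]]], "newtons": 5}}

```text
t: 4.75
tcp_pos: [0.5334, -0.0023, 0.1853]
eef_rot: [0.14, 0.99, -0.0, 0.0]
force: [-0.4, 0.0, 0.6]
opening: 0.0504
```

```bash
python3 -c "
from h import *
from cell import vision,observe
go([.533,-.002,.178])
c=vision.capture('scene');W=world(c)
cv2.imwrite('pics/s5.png',cv2.resize(c['frame'][150:260,290:410,::-1],None,fx=5,fy=5,interpolation=3))
"
```

```text
t 4.75 tcp [ 0.53344305 -0.00234497  0.18532152] yaw 73.85166032659356 tilt mrad [ 0.46414229 -0.13321738] q6 -1.4227912477011284 F [-0.42  0.01  0.6 ] T [-0.048 -0.023  0.047] op 0.050446441006354203
rotvec [ 0.      0.0005 -0.    ] shift mm [0.5 0.2 7.3]
```

View pics/s5.png

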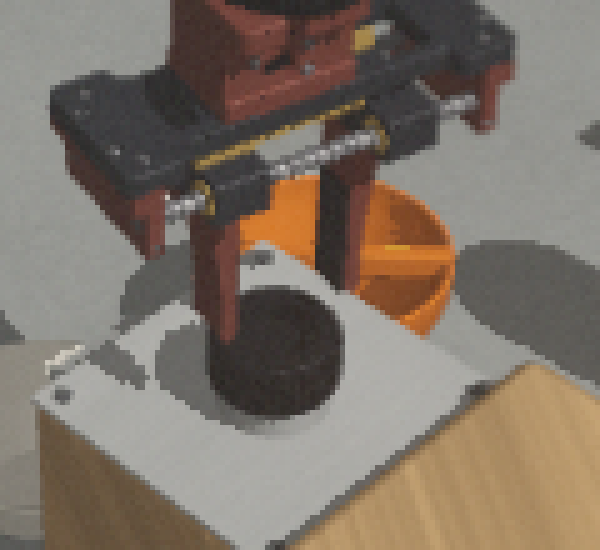

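The fingers shut to 50 mm above the dial without touching it. The real tips are therefore about 35 mm higher than the reported TCP. I'll measure that offset in tool coordinates.

```bash
python3 -c "
from h import *
from cell import vision,observe
from scipy.spatial.transform import Rotation as R
s=observe();M=R.from_quat(s['eef_rot']).as_matrix()
for n in('scene',):
  c=vision.capture(n);W=world(c)
  L=(W-s['tcp_pos'])@M
  m=(abs(L[...,0])<.04)&(abs(L[...,1])<.06)&(L[...,2]>-.10)&(W[...,2]>.212)
  P=L[m]
  for sg in(1,-1):
    Q=P[(P[:,1]*sg>0)];
    for a in np.arange(-.06,-.03,.005):
      q=Q[(Q[:,2]>a)&(Q[:,2]<=a+.005)]
      if len(q): print(sg,a.round(3),len(q),'x',q[:,0].min().round(4),q[:,0].max().round(4),'y',q[:,1].min().round(4),q[:,1].max().round(4),'zmax',q[:,2].max().round(4))
"
```

```text
1 -0.06 20 x -0.0105 0.0129 y 0.024 0.0318 zmax -0.0551
1 -0.055 13 x -0.0108 0.0105 y 0.0241 0.0312 zmax -0.051
1 -0.05 18 x -0.01 0.01 y 0.0245 0.0339 zmax -0.0451
1 -0.045 16 x -0.0115 0.0093 y 0.024 0.0326 zmax -0.04
1 -0.04 8 x -0.0104 0.0092 y 0.0244 0.0311 zmax -0.0382
-1 -0.06 19 x -0.0106 0.0096 y -0.0347 -0.027 zmax -0.0552
-1 -0.055 14 x -0.0109 0.0106 y -0.0347 -0.0262 zmax -0.0504
-1 -0.05 16 x -0.0104 0.0092 y -0.0352 -0.0257 zmax -0.0455
-1 -0.045 17 x -0.0111 0.01 y -0.0345 -0.0249 zmax -0.0407
-1 -0.04 6 x -0.0108 0.0078 y -0.0335 -0.0239 zmax -0.0354
```

Request:
{"api": "step_arm", "payload": {"moves": [[[0, 0, 0, 0, 0, 0, 87], [0, 0, 0, 0, 0, 0, 87], [0, 0, 0, 0, 0, 0, 87], [0, 0, 0, 0, 0, 0, 87], [0, 0, 0, 0, 0, 8, 87], [0, 0, 0, 0, 0, 20, 87], [0, 0, 0, 0, 0, 32, 87], [0, 0, 0, 0, 0, 41, 87], [0, 0, 0, 0, 0, 44, 87], [0, 0, 0, 0, 0, 44, 87], [0, 0, 0, 0, 0, 44, 50], [0, 0, 0, 0, 0, 44, 50], [0, 0, 0, 0, 0, 44, 50], [0, 0, 0, 0, 0, 44, 50], [0, 0, 0, 0, 0, 44, 50], [0, 0, 0, 0, 0, 44, 50], [0, 0, 0, 0, 0, 44, 50]]], "newtons": 18}}

```text
t: 6.55
tcp_pos: [0.5337, -0.0018, 0.1414]
eef_rot: [0.14, 0.99, 0.0, 0.0]
force: [0.4, 4.0, 3.2]
opening: 0.0556
```

```bash
python3 -c "
from h import *
from cell import vision,observe
go([.533,-.002,.141])
c=vision.capture('scene');W=world(c)
cv2.imwrite('pics/s6.png',cv2.resize(c['frame'][150:260,290:410,::-1],None,fx=5,fy=5,interpolation=3))
"
```

```text
t 6.55 tcp [ 0.5336653  -0.00176171  0.14136624] yaw 73.84928273571433 tilt mrad [0.74376648 0.76750164] q6 -1.4227746559660033 F [0.38 4.02 3.24] T [ 0.685 -0.125 -0.024] op 0.055648684595386175
rotvec [ 0.0009  0.0005 -0.    ] shift mm [ 0.6 -0.4  0.4]
```

View pics/s6.png

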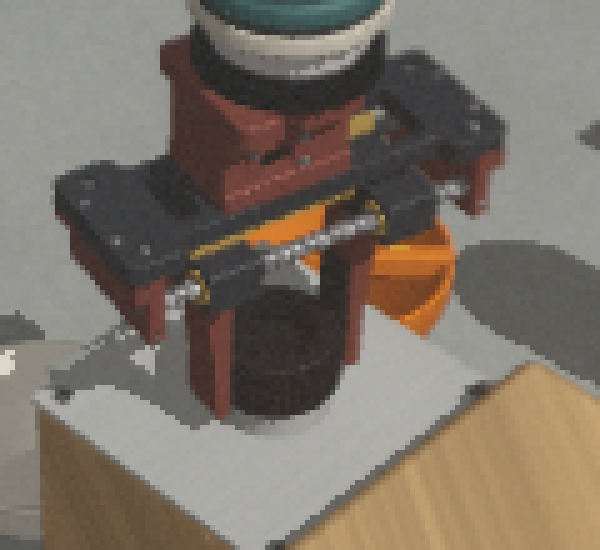

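Request:
{"api": "step_arm", "payload": {"moves": [[[0, 0, 0.05, 0, 0.3, 0, 50], [0, 0, 0.1, 0, 0.3, 0, 50], [0, 0, 0.15, 0, 0.3, 0, 50], [0, 0, 0.15, 0, 0.3, 0, 50]]]}}

```text
t: 7.0
tcp_pos: [0.5337, -0.0018, 0.1414]
eef_rot: [0.214, 0.977, 0.0, 0.0]
force: [1.2, 3.1, 3.6]
opening: 0.0558
```

```bash
python3 -c "
from h import *
go(None)"
```

```text
t 7.0 tcp [ 0.53367125 -0.00182554  0.14139431] yaw 65.23288646612633 tilt mrad [0.63755974 0.18900392] q6 -1.2717612122316064 F [1.16 3.13 3.65] T [ 0.678 -0.029 -0.045] op 0.05579112439216101
```

Request:
{"api": "step_arm", "payload": {"moves": [[[0, 0, 0.06, 0, 0, 0, 50], [0, 0, 0.12, 0, 0, 0, 50], [0, 0, 0.16, 0, 0, 0, 50], [0, 0, 0.16, 0, 0, 0, 50]]]}}

```text
t: 7.4
tcp_pos: [0.5337, -0.0019, 0.1414]
eef_rot: [0.291, 0.957, 0.0, 0.0]
force: [-0.3, 4.3, 5.1]
opening: 0.0555
```

```bash
python3 -c "
from h import *
go(None)"
```

```text
t 7.4 tcp [ 0.53366353 -0.00188412  0.14137966] yaw 56.13573461271113 tilt mrad [0.60209518 0.15292326] q6 -1.1130462512311479 F [-0.32  4.33  5.06] T [ 0.691 -0.062 -0.061] op 0.05552622663769473
```

Request:
{"api": "step_arm", "payload": {"moves": [[[0, 0, 0.04, 0, 0, 0, 50], [0, 0, 0.08, 0, 0, 0, 50], [0, 0, 0.08, 0, 0, 0, 50]]]}}

```text
t: 7.7
tcp_pos: [0.5336, -0.0019, 0.1414]
eef_rot: [0.329, 0.944, 0.0, 0.0]
force: [0.4, 5.1, 5.9]
opening: 0.0558
```

```bash
python3 -c "
from h import *
go(None)"
```

```text
t 7.7 tcp [ 0.53361526 -0.00188459  0.14135512] yaw 51.60293779387968 tilt mrad [0.51815056 0.08164069] q6 -1.0338430475517408 F [0.35 5.1  5.91] T [ 0.729 -0.026  0.144] op 0.05575885865712844
```

Request:
{"api": "step_arm", "payload": {"moves": [[[0, 0, 0.06, 0, 0, 0, 50], [0, 0, 0.12, 0, 0, 0, 50], [0, 0, 0.16, 0, 0, 0, 50], [0, 0, 0.16, 0, 0, 0, 50]]]}}

```text
t: 8.1
tcp_pos: [0.5336, -0.002, 0.1414]
eef_rot: [0.403, 0.915, 0.0, 0.0]
force: [-0.3, 3.5, 4.9]
opening: 0.0556
```

```bash
python3 -c "
from h import *
go(None)"
```

```text
t 8.1 tcp [ 0.53361199 -0.00197502  0.14137017] yaw 42.40764804110718 tilt mrad [0.5102853  0.05794329] q6 -0.8734940787281382 F [-0.33  3.45  4.88] T [ 0.615 -0.047 -0.188] op 0.05556475917535235
```

Request:
{"api": "step_arm", "payload": {"moves": [[[0, 0, 0.07, 0, 0, 0, 50], [0, 0, 0.14, 0, 0, 0, 50], [0, 0, 0.21, 0, 0, 0, 50], [0, 0, 0.28, 0, 0, 0, 50], [0, 0, 0.33, 0, 0, 0, 50], [0, 0, 0.36, 0, 0, 0, 50], [0, 0, 0.39, 0, 0, 0, 50], [0, 0, 0.39, 0, 0, 0, 50]]]}}

```text
t: 8.9
tcp_pos: [0.5335, -0.002, 0.1413]
eef_rot: [0.573, 0.82, 0.0, 0.0]
force: [0.2, 3.2, 5.8]
opening: 0.0554
```

```bash
python3 -c "
from h import *
go(None)"
```

```text
t 8.9 tcp [ 0.533488   -0.00204135  0.14134882] yaw 20.09353513007994 tilt mrad [ 0.30705142 -0.08081449] q6 -0.48398563513319176 F [0.22 3.17 5.77] T [ 0.522  0.002 -0.024] op 0.05541902042295505
```

No stones yet at 53.8°. Next check is at 72° (yaw 1.85).

Request:
{"api": "step_arm", "payload": {"moves": [[[0, 0, 0.06, 0, 0, 0, 50], [0, 0, 0.12, 0, 0, 0, 50], [0, 0, 0.18, 0, 0, 0, 50], [0, 0, 0.24, 0, 0, 0, 50], [0, 0, 0.28, 0, 0, 0, 50], [0, 0, 0.315, 0, 0, 0, 50], [0, 0, 0.315, 0, 0, 0, 50]]]}}

```text
t: 9.6
tcp_pos: [0.5334, -0.0021, 0.1414]
eef_rot: [0.694, 0.72, 0.0, 0.0]
force: [-0.5, 2.9, 5.2]
opening: 0.0554
```

```bash
python3 -c "
from h import *
go(None)"
```

```text
t 9.6 tcp [ 0.53342206 -0.0020575   0.14136261] yaw 2.0376626520631116 tilt mrad [ 0.19435271 -0.13474764] q6 -0.1688110502970669 F [-0.45  2.92  5.24] T [ 0.605  0.138 -0.085] op 0.05540410065438052
```

Nothing at 72° either. Next is 90°.

Request:
{"api": "step_arm", "payload": {"moves": [[[0, 0, 0.06, 0, 0, 0, 50], [0, 0, 0.12, 0, 0, 0, 50], [0, 0, 0.18, 0, 0, 0, 50], [0, 0, 0.24, 0, 0, 0, 50], [0, 0, 0.28, 0, 0, 0, 50], [0, 0, 0.315, 0, 0, 0, 50], [0, 0, 0.315, 0, 0, 0, 50]]]}}

```text
t: 10.3
tcp_pos: [0.5333, -0.0021, 0.1413]
eef_rot: [0.799, 0.602, -0.0, 0.0]
force: [0.1, 3.9, 5.7]
opening: 0.0555
```

```bash
python3 -c "
from h import *
go(None)"
```

```text
t 10.3 tcp [ 0.53334332 -0.002056    0.14134718] yaw -15.986046797007871 tilt mrad [ 0.0565916 -0.215072 ] q6 0.14586953624652818 F [0.06 3.86 5.73] T [0.544 0.159 0.092] op 0.05554157605503466
```

Request:
{"api": "step_arm", "payload": {"moves": [[[0, 0, 0.015, 0, 0, 0, 50], [0, 0, 0.03, 0, 0, 0, 50], [0, 0, 0.03, 0, 0, 0, 50]]]}}

```text
t: 10.6
tcp_pos: [0.5333, -0.002, 0.1413]
eef_rot: [0.807, 0.59, -0.0, 0.0]
force: [-1.4, 4.2, 6.3]
opening: 0.0556
```

```bash
python3 -c "
from h import *
go(None)"
```

```text
t 10.6 tcp [ 0.53334248 -0.00202429  0.14134816] yaw -17.637212047707884 tilt mrad [ 0.0378535  -0.28638477] q6 0.174840055586892 F [-1.42  4.17  6.33] T [0.54  0.108 0.401] op 0.055557816781974155
```

Torque reached 0.40 N m at 91.5°, against a normal click peak of about 0.17, so the stones have met. The meeting fits 86.4°, which is 4.8 clicks below the start. That makes the fifth click the starting notch, at yaw 73.85°. I'll open to just short of it and check the phase.

Request:
{"api": "step_arm", "payload": {"moves": [[[0, 0, -0.05, 0, 0, 0, 50], [0, 0, -0.15, 0, 0, 0, 50], [0, 0, -0.25, 0, 0, 0, 50], [0, 0, -0.35, 0, 0, 0, 50], [0, 0, -0.45, 0, 0, 0, 50], [0, 0, -0.55, 0, 0, 0, 50], [0, 0, -0.65, 0, 0, 0, 50], [0, 0, -0.75, 0, 0, 0, 50], [0, 0, -0.85, 0, 0, 0, 50], [0, 0, -0.95, 0, 0, 0, 50], [0, 0, -1.05, 0, 0, 0, 50], [0, 0, -1.15, 0, 0, 0, 50], [0, 0, -1.25, 0, 0, 0, 50], [0, 0, -1.35, 0, 0, 0, 50], [0, 0, -1.43, 0, 0, 0, 50], [0, 0, -1.49, 0, 0, 0, 50], [0, 0, -1.52, 0, 0, 0, 50], [0, 0, -1.52, 0, 0, 0, 50]]]}}

```text
t: 12.4
tcp_pos: [0.5337, -0.0018, 0.1414]
eef_rot: [0.178, 0.984, 0.0, 0.0]
force: [0.2, 4.7, 5.6]
opening: 0.0556
```

```bash
python3 -c "
from h import *
go([.533,-.002,.141],73.85)"
```

```text
t 12.4 tcp [ 0.53366855 -0.00177359  0.14136702] yaw 69.48727192018198 tilt mrad [0.60111863 0.26215503] q6 -1.3460036153681483 F [0.24 4.66 5.57] T [ 0.727 -0.053  0.139] op 0.05560888227269783
rotvec [ 0.0004  0.0005 -0.0761] shift mm [ 0.5 -0.4  0.4]
```

Request:
{"api": "step_arm", "payload": {"moves": [[[0, 0, -0.04, 0, 0, 0, 50], [0, 0, -0.076, 0, 0, 0, 50], [0, 0, -0.076, 0, 0, 0, 50], [0, 0, -0.076, 0, 0, 0, 50]]]}}

```text
t: 12.8
tcp_pos: [0.5337, -0.0018, 0.1414]
eef_rot: [0.141, 0.99, 0.0, 0.0]
force: [-0.2, 4.5, 5.0]
opening: 0.0555
```

```bash
python3 -c "
from h import *
go(None)"
```

```text
t 12.8 tcp [ 0.53370715 -0.00180115  0.14138357] yaw 73.7782936160239 tilt mrad [0.66421381 0.29342315] q6 -1.4209880640689485 F [-0.23  4.53  4.97] T [0.753 0.017 0.071] op 0.05550987248192042
```

Request:
{"api": "step_arm", "payload": {"moves": [[[0, 0, 0, 0, 0, 0, 87], [0, 0, 0, 0, 0, 0, 87], [0, 0, 0, 0, 0, 0, 87], [0, 0, 0, 0, 0, 0, 87], [0, 0, 0, 0, 0, -10, 87], [0, 0, 0, 0, 0, -30, 87], [0, 0, 0, 0, 0, -60, 87], [0, 0, 0, 0, 0, -90, 87], [0, 0, 0, 0, 0, -100, 87], [0, 0, 0, 0, 0, -100, 87]]]}}

```text
t: 13.8
tcp_pos: [0.5347, -0.0023, 0.2428]
eef_rot: [0.142, 0.99, -0.0, 0.002]
force: [1.4, 0.2, -0.5]
opening: 0.0872
```

```bash
python3 -c "
from h import *
go([.5463,-.329,.24],-61)"
```

```text
t 13.8 tcp [ 0.53467218 -0.00227473  0.24283518] yaw 73.63046895494864 tilt mrad [ 3.78425324 -0.72209856] q6 -1.4183549381326703 F [ 1.39  0.2  -0.5 ] T [ 0.023  0.01  -0.043] op 0.08718905159616132
rotvec [4.7000e-03 1.4000e-03 2.3497e+00] shift mm [-103.2 -310.2    3.1]
```

Request:
{"api": "step_arm", "payload": {"moves": [[[0, 0, 0.05, -2, -6, 0, 40], [0, 0, 0.17, -6, -18, 0, 40], [0, 0, 0.31, -12, -36, 0, 40], [0, 0, 0.45, -18, -55, 0, 40], [0, 0, 0.59, -25, -75, 0, 40], [0, 0, 0.73, -32, -96, 0, 40], [0, 0, 0.87, -39, -117, 0, 40], [0, 0, 1.01, -46, -138, 0, 40], [0, 0, 1.15, -53, -159, 0, 40], [0, 0, 1.29, -60, -180, 0, 40], [0, 0, 1.43, -67, -201, 0, 40], [0, 0, 1.57, -74, -222, 0, 40], [0, 0, 1.71, -81, -243, 0, 40], [0, 0, 1.85, -87, -262, 0, 40], [0, 0, 1.99, -93, -280, 0, 40], [0, 0, 2.12, -98, -296, 0, 40], [0, 0, 2.24, -102, -306, 0, 40], [0, 0, 2.32, -103, -310, 0, 40], [0, 0, 2.35, -103.2, -310.2, 0, 40], [0, 0, 2.35, -103.2, -310.2, 0, 40]]]}}

```text
t: 15.8
tcp_pos: [0.5442, -0.3282, 0.2395]
eef_rot: [0.968, 0.251, -0.001, -0.001]
force: [0.2, -0.3, 0.5]
opening: 0.0397
```

```bash
python3 -c "
from h import *
from cell import vision
c=vision.capture('scene');W=world(c)
cv2.imwrite('pics/s7.png',cv2.resize(c['frame'][220:390,120:320,::-1],None,fx=4,fy=3.5,interpolation=3)[:600])
go([.5463,-.329,.24],-61)"
```

```text
t 15.85 tcp [ 0.5444002  -0.32806917  0.2399325 ] yaw -60.922407398817285 tilt mrad [-1.58904739  1.19995127] q6 0.41234214411856773 F [-0.52  0.49 -0.72] T [-0.098  0.196  0.048] op 0.039746468398633404
rotvec [-0.0018  0.0008  0.0014] shift mm [ 1.2  1.7 -0.1]
```

View pics/s7.png

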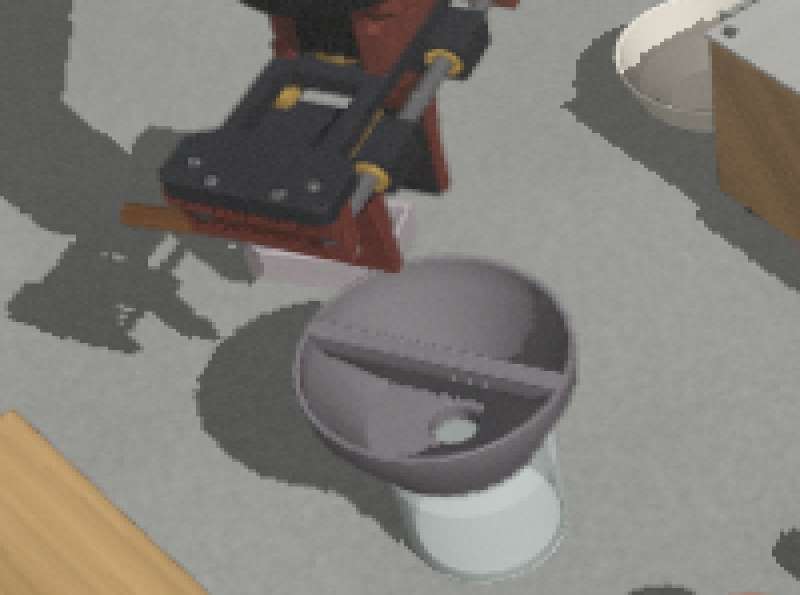

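Request:
{"api": "step_arm", "payload": {"moves": [[[0, 0, 0, 1.2, 1.5, 10, 40], [0, 0, 0, 1.2, 1.5, 30, 40], [0, 0, 0, 1.2, 1.5, 55, 40], [0, 0, 0, 1.2, 1.5, 80, 40], [0, 0, 0, 1.2, 1.5, 100, 40], [0, 0, 0, 1.2, 1.5, 115, 40], [0, 0, 0, 1.2, 1.5, 123, 40], [0, 0, 0, 1.2, 1.5, 126, 40], [0, 0, 0, 1.2, 1.5, 126, 40], [0, 0, 0, 1.2, 1.5, 126, 40]]], "newtons": 30}}

```text
t: 16.85
tcp_pos: [0.5473, -0.3298, 0.1159]
eef_rot: [0.968, 0.25, 0.0, 0.001]
force: [-0.8, 0.5, 0.3]
opening: 0.0402
```

```bash
python3 -c "
from h import *
from cell import vision
c=vision.capture('scene');W=world(c)
cv2.imwrite('pics/s8.png',cv2.resize(c['frame'][220:390,120:320,::-1],None,fx=4,fy=3.5,interpolation=3)[:600])
go([.5463,-.329,.114],-61)"
```

```text
t 16.9 tcp [ 0.54731978 -0.32989699  0.11601674] yaw -61.00976852733516 tilt mrad [ 1.31301099 -1.10725308] q6 0.4144503212353467 F [ 0.02 -0.26  0.51] T [-0.039  0.083  0.015] op 0.04007927733015824
rotvec [ 0.0016 -0.0006 -0.0002] shift mm [-0.5 -1.3  2. ]
```

View pics/s8.png

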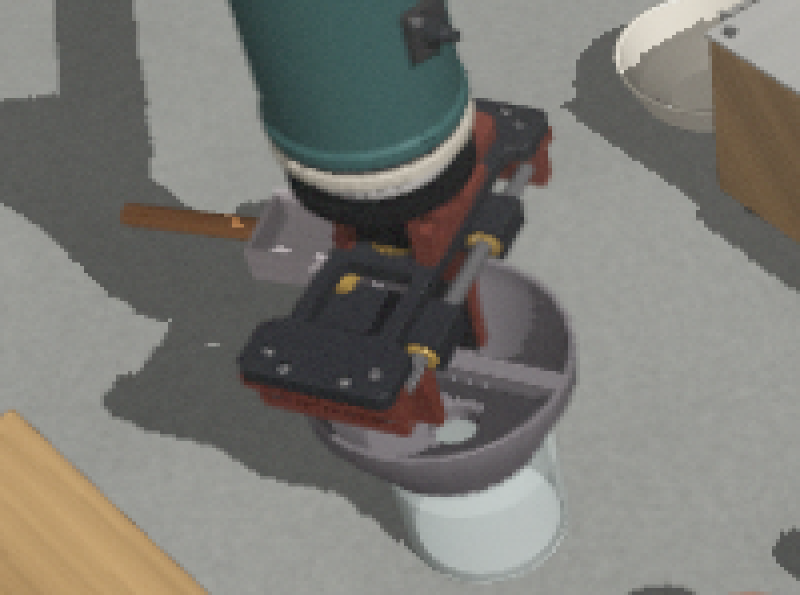

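Request:
{"api": "step_arm", "payload": {"moves": [[[0, 0, 0, 0, -0.7, 2, 5], [0, 0, 0, 0, -0.7, 2, 5], [0, 0, 0, 0, -0.7, 2, 5], [0, 0, 0, 0, -0.7, 2, 5], [0, 0, 0, 0, -0.7, 2, 5], [0, 0, 0, 0, -0.7, 2, 5]]], "newtons": 35}}

```text
t: 17.5
tcp_pos: [0.5465, -0.3291, 0.1131]
eef_rot: [0.968, 0.25, 0.0, 0.0]
force: [0.9, -1.4, -0.9]
opening: 0.0094
```

```bash
python3 -c "
from h import *
go([.5463,-.329,.114],-61)"
```

```text
t 17.5 tcp [ 0.54648509 -0.32910358  0.11311227] yaw -61.02180783198549 tilt mrad [ 0.16901685 -0.41037563] q6 0.41501217831906295 F [ 0.87 -1.38 -0.88] T [-0.234  0.093 -0.029] op 0.009425699148121709
rotvec [ 0.0004  0.0001 -0.0004] shift mm [-0.1 -0.2 -0.9]
```

Request:
{"api": "step_arm", "payload": {"moves": [[[0, 0, 0, 0, 0, -3, 5], [0, 0, 0, 0, 0, -10, 5], [0, 0, 0, 0, 0, -20, 5], [0, 0, 0, 0, 0, -35, 5], [0, 0, 0, 0, 0, -55, 5], [0, 0, 0, 0, 0, -75, 5], [0, 0, 0, 0, 0, -95, 5], [0, 0, 0, 0, 0, -115, 5], [0, 0, 0, 0, 0, -130, 5], [0, 0, 0, 0, 0, -138, 5], [0, 0, 0, 0, 0, -140, 5], [0, 0, 0, 0, 0, -140, 5]]]}}

```text
t: 18.7
tcp_pos: [0.5462, -0.3287, 0.253]
eef_rot: [0.968, 0.25, -0.0, -0.0]
force: [0.2, -0.7, -3.4]
opening: 0.0097
```

```bash
python3 -c "
from h import *
from cell import vision
c=vision.capture('scene');W=world(c)
cv2.imwrite('pics/s9.png',cv2.resize(c['frame'][160:390,120:350,::-1],None,fx=3,fy=2.6,interpolation=3)[:600])
go([.533,-.002,.26],-61)"
```

```text
t 18.75 tcp [ 0.54597766 -0.32852928  0.25248109] yaw -61.02193494246988 tilt mrad [-0.91199939  0.62829359] q6 0.4150449101961488 F [ 0.24  0.32 -2.31] T [-0.042  0.137 -0.015] op 0.009593479189959914
rotvec [-0.001   0.0005 -0.0004] shift mm [ 146.8 -291.9   -7.3]
```

View pics/s9.png

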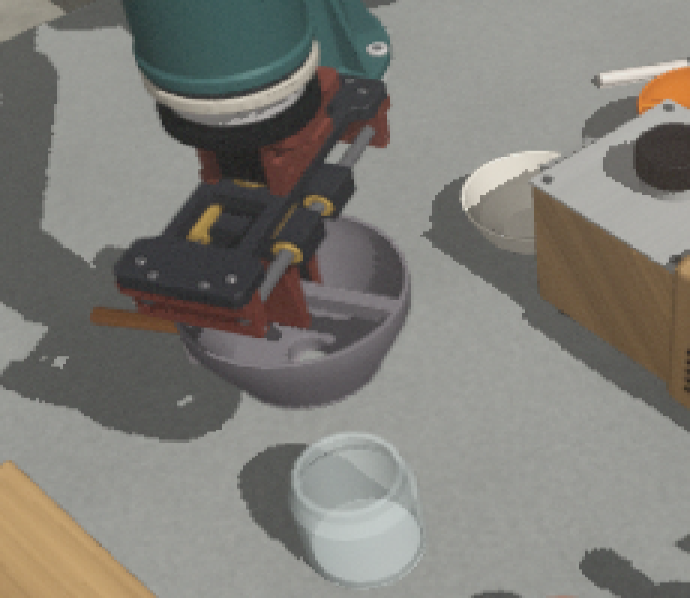

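Request:
{"api": "step_arm", "payload": {"moves": [[[0, 0, 0, 2, -4, 0, 5], [0, 0, 0, 8, -15, 0, 5], [0, 0, 0, 18, -35, 0, 5], [0, 0, 0, 30, -60, 0, 5], [0, 0, 0, 43, -85, 0, 5], [0, 0, 0, 55, -110, 0, 5], [0, 0, 0, 68, -135, 0, 5], [0, 0, 0, 80, -160, 0, 5], [0, 0, 0, 93, -185, 0, 5], [0, 0, 0, 105, -210, 0, 5], [0, 0, 0, 117, -233, 0, 5], [0, 0, 0, 127, -253, 0, 5], [0, 0, 0, 136, -270, 0, 5], [0, 0, 0, 142, -283, 0, 5], [0, 0, 0, 145.5, -290, 0, 5], [0, 0, 0, 146.8, -291.9, 0, 5], [0, 0, 0, 146.8, -291.9, 0, 5], [0, 0, 0, 146.8, -291.9, 0, 5], [0, 0, 0, 146.8, -291.9, 0, 5]]]}}

```text
t: 20.65
tcp_pos: [0.5335, -0.0031, 0.253]
eef_rot: [0.968, 0.25, -0.0, 0.0]
force: [-0.3, -0.5, -2.9]
opening: 0.01
```

```bash
cat > rim.py <<'E'
from h import *
from cell import vision
import sys
c=vision.capture('scene');W=world(c);z=W[...,2]
cv2.imwrite(f'pics/{sys.argv[1]}.png',cv2.resize(c['frame'][110:290,240:460,::-1],None,fx=3.5,fy=3.3,interpolation=3)[:600])
zr=float(sys.argv[2])
f=c['frame'].astype(int)
m=(np.hypot(W[...,0]-.533,W[...,1]+.002)<.075)&(abs(z-zr)<.012)&(f[...,0]-f[...,2]<15)&(f[...,0]-f[...,2]>-12)&(np.hypot(W[...,0]-.533,W[...,1]+.002)>.052)
P=W[m]
from scipy.optimize import least_squares
# upper envelope: per angular bin, highest point
C=np.array([.533,-.002]);a=np.degrees(np.arctan2(P[:,1]-C[1],P[:,0]-C[0]))//6
E=np.array([P[a==k][np.argmax(P[a==k][:,2])] for k in np.unique(a) if (a==k).sum()>2])
A=np.c_[E[:,:2]-C,np.ones(len(E))]
r=least_squares(lambda p:A@p-E[:,2],[0,0,zr],loss='soft_l1',f_scale=.001)
print("rim bins",len(E),"slope,z",r.x.round(4))
ok=abs(A@r.x-E[:,2])<.004
rr=least_squares(lambda p:np.hypot(E[ok,0]-p[0],E[ok,1]-p[1])-.063,C,loss='soft_l1',f_scale=.001)
print("centre",rr.x.round(4),ok.sum())
E
python3 rim.py s10 .314; python3 -c "
from h import *
go([.533,-.002,.215],-61)"
```

```text
rim bins 46 slope,z [ 0.0027 -0.0074  0.3163]
centre [ 0.5322 -0.0035] 45
t 20.7 tcp [ 0.53346538 -0.00307398  0.25299941] yaw -61.07595725729681 tilt mrad [-0.12334631 -0.25362949] q6 0.9309634870781671 F [ 0.84 -0.21 -2.65] T [-0.006  0.128 -0.013] op 0.009764838174000227
rotvec [ 0.0002  0.0002 -0.0013] shift mm [ 0.1 -1.2 38. ]
```

View pics/s10.png

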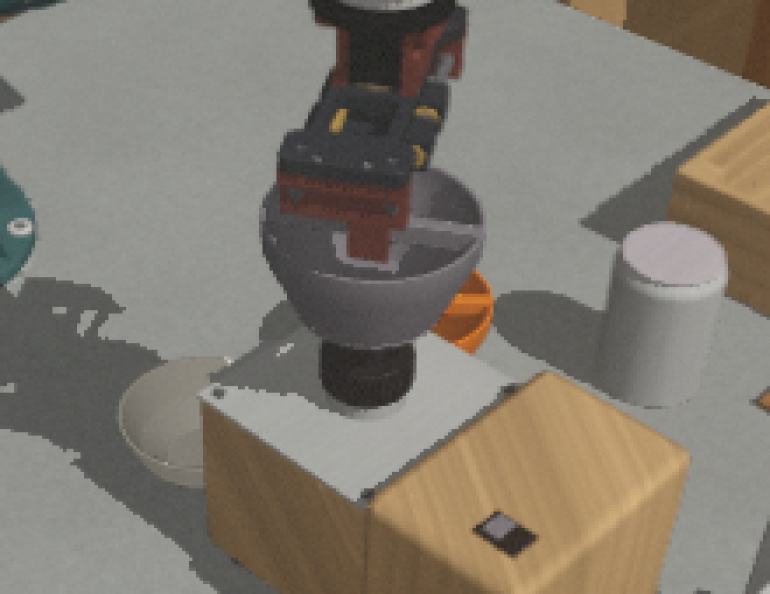

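Request:
{"api": "step_arm", "payload": {"moves": [[[0, 0, 0, -0.2, -1.1, 5, 5], [0, 0, 0, -0.2, -1.1, 12, 5], [0, 0, 0, -0.2, -1.1, 18, 5], [0, 0, 0, -0.2, -1.1, 22, 5], [0, 0, 0, -0.2, -1.1, 24, 5], [0, 0, 0, -0.2, -1.1, 26, 5], [0, 0, 0, -0.2, -1.1, 28, 5], [0, 0, 0, -0.2, -1.1, 29.5, 5], [0, 0, 0, -0.2, -1.1, 31, 5], [0, 0, 0, -0.2, -1.1, 32.5, 5], [0, 0, 0, -0.2, -1.1, 32.5, 5]]]}}

```text
t: 21.8
tcp_pos: [0.5325, -0.0015, 0.2204]
eef_rot: [0.968, 0.25, -0.0, 0.0]
force: [1.6, -0.4, -2.7]
opening: 0.0096
```

```bash
python3 rim.py s11 .282; python3 -c "
from h import *
go([.533,-.002,.215],-61)"
```

```text
rim bins 44 slope,z [-0.0019 -0.0091  0.2835]
centre [ 0.5307 -0.0016] 44
t 21.85 tcp [ 0.53261818 -0.00153602  0.22049452] yaw -61.02137291128056 tilt mrad [-0.16501722 -0.11553252] q6 0.9325612926364195 F [ 0.42  0.42 -2.97] T [-0.026  0.164  0.045] op 0.010043334385705927
rotvec [ 0.      0.0002 -0.0004] shift mm [0.1 0.6 5.5]
```

View pics/s11.png

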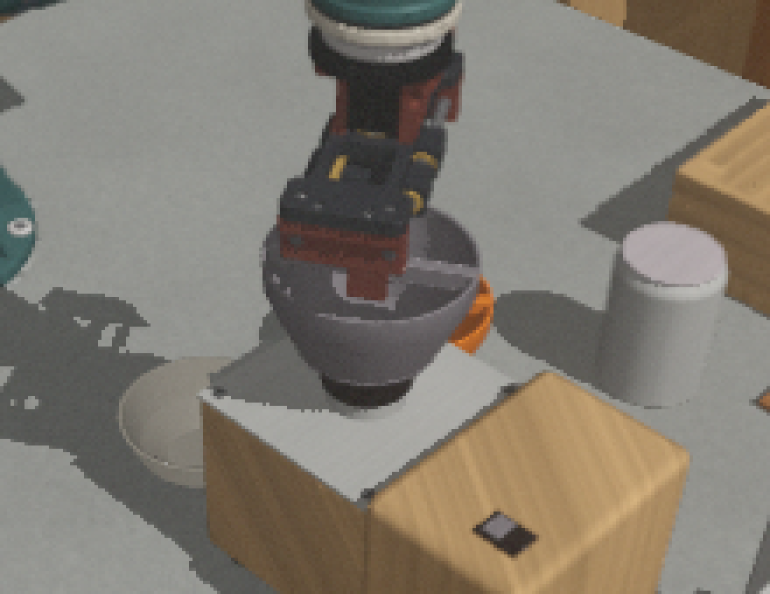

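Request:
{"api": "step_arm", "payload": {"moves": [[[0, 0, 0, -0.7, 0.5, 0, 5], [0, 0, 0, -0.7, 0.5, 1.5, 5], [0, 0, 0, -0.7, 0.5, 3, 5], [0, 0, 0, -0.7, 0.5, 4, 5], [0, 0, 0, -0.7, 0.5, 5, 5], [0, 0, 0, -0.7, 0.5, 5.5, 5], [0, 0, 0, -0.7, 0.5, 5.5, 5]]]}}

```text
t: 22.55
tcp_pos: [0.5322, -0.0023, 0.2149]
eef_rot: [0.968, 0.25, -0.0, -0.0]
force: [-0.2, 0.1, -2.0]
opening: 0.0095
```

Request:
{"api": "step_arm", "payload": {"moves": [[[0, 0, 0, 0, 0, 0.5, 5], [0, 0, 0, 0, 0, 1, 5], [0, 0, 0, 0, 0, 1, 5]]]}}

```text
t: 22.85
tcp_pos: [0.5324, -0.0023, 0.2141]
eef_rot: [0.968, 0.25, 0.0, 0.0]
force: [0.6, 0.2, -2.7]
opening: 0.0094
```

Request:
{"api": "step_arm", "payload": {"moves": [[[0, 0, 0, 0, 0, 0.5, 5], [0, 0, 0, 0, 0, 1, 5], [0, 0, 0, 0, 0, 1, 5]]]}}

```text
t: 23.15
tcp_pos: [0.5325, -0.0024, 0.2139]
eef_rot: [0.968, 0.25, 0.0, 0.0]
force: [-1.6, -0.4, 5.1]
opening: 0.0096
```

```bash
python3 rim.py s12 .277; python3 -c "
from h import *
go([.533,-.002,.215],-61)"
```

```text
rim bins 44 slope,z [ 0.0051 -0.0029  0.277 ]
centre [ 0.5306 -0.0028] 44
t 23.2 tcp [ 0.53255214 -0.00241826  0.21395065] yaw -61.02284717108735 tilt mrad [ 0.93619731 -0.36113996] q6 0.9310211795811257 F [-1.82 -0.54  5.6 ] T [-0.025  0.499 -0.012] op 0.009708506952000978
rotvec [ 0.0008 -0.0006 -0.0004] shift mm [ 0.6 -0.1 -1. ]
```

Request:
{"api": "step_arm", "payload": {"moves": [[[0, 0, 0, 0, 0, 0, 14], [0, 0, 0, 0, 0, 0, 20], [0, 0, 0, 0, 0, 0, 30], [0, 0, 0, 0, 0, 0, 38], [0, 0, 0, 0, 0, 0, 38], [0, 0, 0, 0, 0, -3, 38], [0, 0, 0, 0, 0, -12, 38], [0, 0, 0, 0, 0, -30, 38], [0, 0, 0, 0, 0, -55, 38], [0, 0, 0, 0, 0, -85, 38], [0, 0, 0, 0, 0, -115, 38], [0, 0, 0, 0, 0, -130, 38], [0, 0, 0, 0, 0, -130, 38], [0, 0, 0, 0, 0, -130, 38]]]}}

```text
t: 24.6
tcp_pos: [0.5322, -0.0023, 0.3431]
eef_rot: [0.968, 0.25, 0.0, 0.0]
force: [-0.7, 1.2, -0.8]
opening: 0.0376
```

```bash
python3 rim.py s13 .276; python3 -c "
from h import *
go([.36,-.3,.33],-61)"
```

```text
rim bins 60 slope,z [ 9.000e-04 -2.000e-04  2.769e-01]
centre [ 0.531  -0.0031] 60
t 24.65 tcp [ 0.53173342 -0.00222899  0.34230478] yaw -61.02101892498794 tilt mrad [-1.23267988  0.03688413] q6 0.9309859321135735 F [ 0.5  -0.22  0.49] T [-0.086  0.136  0.018] op 0.03778862478238701
rotvec [-0.0006  0.0011 -0.0004] shift mm [-294.5  177.3   12.5]
```

View pics/s13.png

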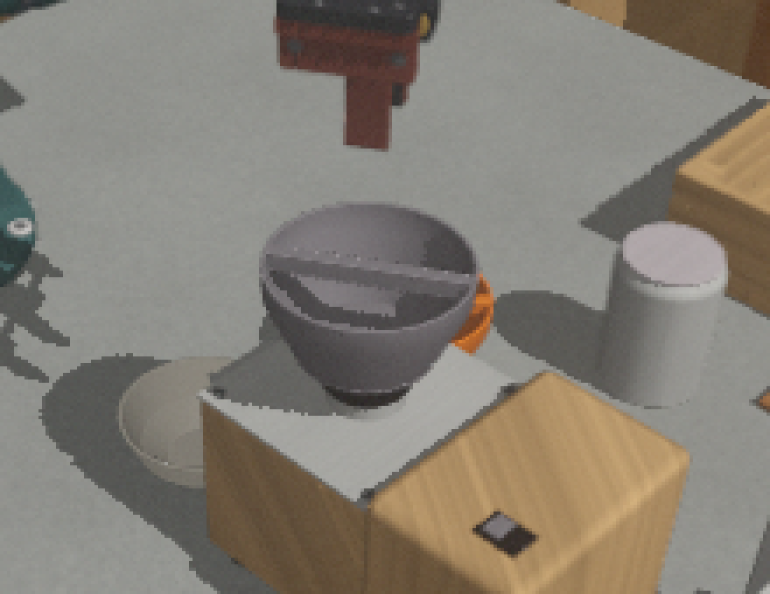

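```bash
python3 -c "
from cell import job,observe
print(observe()['t'],abs(observe()['qd']).max());print(job.hand_in())"
```

```text
24.65 0.014899359945396316
the job is handed in; nothing more can be done
None
```

I set the mill to the fifth click, put the hopper back on the dial and let go. I handed the job in at about 24.7 s of the 72 s; no verdict was reported.

- **Dial:** I turned it clockwise until the wrist torque rose to 0.40 N m at 91.5°, against about 0.15–0.19 N m for an ordinary click. That puts the stones' meeting 4.8 clicks below the start. I then opened it five clicks, which brought it back to its starting notch. A torque reading just before that notch (+0.14 N m) matched the click pattern, so the dial had not slipped in the grip. The setting rests on torque and angle readings alone, because the gap itself can't be seen.
- **Hopper:** I lifted it out of the jar by its bar and lowered it with about 8 N of contact force. The last image puts the underside at about 207 mm (206 is fully down) and the tilt at about 1 mrad. It measures about 2–3 mm off the dial's centre, within the 6 mm allowed. The gripper was about 130 mm clear.
- **Disagreement:** the real fingertips are about 35 mm higher than the reported TCP. The camera showed it, and so did a trial closing that passed over the dial without touching. I corrected every grasp height for it.
- **Other objects:** the bowl and canister look unmoved in the last picture. I did not re-measure the scoop or cutter, but the arm's path did not go near them.

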